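# Lower the thermocouple probe through the kiln's peephole

### The arm

A 6-joint arm with a two-finger parallel gripper is mounted at the origin on the work surface. World frame = base frame: x ahead of the robot, y to its left, z up, the work surface at z = 0. Lengths are in m, angles in degrees, forces in N, time in s.
With the tool pointing down it reaches from about 0.25 to 0.725 m from the base axis. Payload 9.7 kg.
Tool frame: the origin (TCP) lies at the very end of the fingers, on their centre line; the grasp point (between the pads) lies 19 mm behind it; z points along the fingers, y is the line along which they close (so a half turn about z gives the same grasp; the last joint's range is limited). The gripper opens to 85 mm and grips with 20 to 120 N. Pads are 22 mm wide; open, the fingers measure 114 mm over their backs; the gripper's body (76 mm by 85 mm) begins 54 mm behind the grasp point. The pads swing forward as they close: fully open they stand 13 mm farther back than shut.
Start: joints at [-67.494, 4.979, 10.078, 95.1, 0, 90], TCP at [0.211, -0.508, 0.231] pointing down, gripper open.
Joint ranges: [-179.16, 179.16], [-48.56, 103.87], [-65.8, 70.77], [-126.05, 130.52], [-82.76, 87.17], [-180, 180]. Speed limits (degrees/s): [127.2, 127.2, 147.25, 180, 180, 180].

### API

Orientations are given as [roll, pitch, yaw] about the fixed x, y, z axes, in that order (R = Rz(yaw) Ry(pitch) Rx(roll)).
In Python, from workcell import bot, viewer, finder gives the robot as it stands. The module is installed in compiled form; this text tells all that it offers.
- The arm moves only by the shell command python3 -m inch 'ROWS' [FORCE]. ROWS is JSON, a list that holds one entry, the list of rows, each a list of 7 numbers: the opening in per cent of the stroke, from 0 (shut) to 100 (fully open), then the shift along the tool's x, y, z in mm, then the turn, a rotation vector about the tool's x, y, z in degrees. In form: [[[grip, tx, ty, tz, ax, ay, az], ...]]. A call has 1 to 8 rows; each row shifts and turns the commanded pose from where the row before left it, along the tool's axes as they then stand; what a row does not reach is not made up. A row lasts 1/8 s, in which the tool goes at most 62.5 mm and 10.7 degrees, less where a joint would pass 70% of its speed; a pose out of reach is approached as far as the arm can. A call with a gripper value outside its range is refused whole. The fingers move at their own pace and stop on an object; FORCE is the grip in N (left out, the last holds). Time passes only in rows, so rows that do not move let the fingers close. It gives the time, the measured TCP pose, the force, the opening and the grip force at its end, in the units of the state.
- bot.get_obs(): the state, without advancing time (a new reading comes with each control period).
- viewer.camera(name): name is "scene" or "top" or "wrist"; returns a dict with "pixels" (420x560x3 uint8, red, green, blue), "vfov" (degrees; the focal length in pixels is half the picture's height over the tangent of half this angle, whatever the lens; pixels are square), "cx", "cy" (the principal point, pixels), "R" (3x3) and "t" (3): a world point X has camera coordinates R X + t. Camera axes: x right, y down, z forward; pixel columns grow to the right and rows downward; lengths in m; the calibration is good to about 2 mm. A picture is of the moment at which its call begins. There is no depth.
- bot.job_done(): hands the job in; it is judged then, once.
Trained networks look in the newest picture that a camera, given by its name, has taken for a name from the list of things; names that differ only in an ending like _2 or _b are one class to them, and where a whole thing is asked for, a point or a joint stands for the part that bears it (a point fixed in the world has none). Each returns a list of dicts, best first, with "conf" (0 to 1); they miss things now and then, are a little off and sometimes report something else, mostly with a low value. They report only what shows in the picture. A call takes as long as a camera call. They do not tell look-alikes from the thing itself.
- finder.outline_of(camera, thing): "pixels" (420x560 bool, what is visible of it) and "extent" ([centre column, centre row, width, height] in pixels, round what is visible of it).
- finder.mark_of(camera, thing): "position" ([column, row] in pixels: a listed point, or the origin of a listed thing).
The state is a dict: "time": time; "q": joint angles; "qd": joint speeds; "joint_efforts": joint torques, N m; "ee_pos": TCP position; "tcp_rot": TCP orientation; "wrist_force": force on the tool from outside, world axes, zero at the start; "torque": the same for the moment, N m; "opening": finger opening in m; "grasp_force": force on a finger pad.
Only numpy, scipy, OpenCV 4.12 (cv2) and the standard library are available. Lean on these libraries where they do the work, as an engineer would, in place of code of your own. Each camera call takes 0.05 s, during which the arm holds its last target. There are 200 camera calls.

### The job

Slide the shutter on the test kiln's lid fully open, then take the thermocouple probe by its head out of its wooden holder and slowly lower its rod through the peephole until the tip is about 6 cm below the top of the lid, without the probe ever touching the kiln or its shutter. Finish while holding it there in the gripper, still, upright and centred in the hole, touching nothing else; leave the pots and tools around it where they are.

Things in the scene. Friction and masses are not known exactly. Their poses are not given: they have to be found in the camera images.
- kiln: small test kiln, fixed: aluminium box with an off-white firebrick lid, 220 x 220 x 150 mm overall, the lid's flat top 150 mm above the table. Origin: centre of its underside, z up. Its front (black dial) faces its own -x; turned up to 0.35 rad, standing left or right. The only hole in the lid is the peephole in its middle.
- port (a point): centre of the peephole's mouth, level with the lid's top, 150 mm above the table: a vertical round hole, 26 mm diameter, through the 25 mm thick lid into the empty chamber (its floor 113 mm below the lid's top). Axes as the kiln's. Steel rails 6 mm high run along y, 31 mm either side of the hole.
- shutter (a joint): white ceramic shutter over the peephole: a plate 54 mm (kiln x) x 50 mm (kiln y) x 6 mm sliding on the lid. In m: 0 = centred over the hole, growing to 0.07 (fully open, end stop) as it slides along the kiln's +y. It starts at 0 to 0.01, slides against 1.5 N of friction and stays where it is left.
- shutter_knob (a point): centre of the top of the shutter's knob: upright white cylinder, 22 mm diameter, 30 mm tall, in the middle of the shutter plate (whose top is 157 mm above the table), so this point is 187 mm above the table. Axes parallel to the kiln's: +y is the way it opens.
- holder: pale wooden block 60 x 60 x 125 mm, fixed and upright, with a vertical 16 mm hole down its middle, in which the probe stands. Origin: centre of its underside, z up; sides along its x and y; turned up to 0.5 rad.
- probe: thermocouple probe, loose, 0.08 to 0.17 kg: steel rod 8 mm thick, 120 mm long, under a grey square head 30 x 30 x 45 mm with a black cap 6 mm tall. Origin: centre of the rod's lower tip; z up along the rod (head at z = 120 to 165 mm); the head's flat sides lie along x and y. It starts upright in the holder, its head resting on the holder's top, tip 5 mm above the table.
- cup: bystander, loose: terracotta cup, 68 mm across, 70 mm tall; stands 90 to 110 mm from the holder. Origin: centre of its underside.
- jar: bystander, loose: small glass jar with a black cap, 52 mm across, 75 mm tall; stands 85 to 105 mm from the holder. Origin: centre of its underside.
- bowl: bystander, loose: blue ceramic bowl, 140 mm across, 55 mm tall; at the far edge of the work area. Origin: centre of its underside.
- brush: bystander, loose: dark wooden paint brush, 180 mm long, lying flat; lies 90 to 115 mm from the holder. Origin: at its underside, at mid-length.
- saucer: bystander, loose: white saucer, 120 mm across, 18 mm tall; at the far edge of the work area. Origin: centre of its underside.
- pot: bystander, loose: terracotta pot with two small side handles, 100 mm across (168 mm over the handles), 80 mm tall; at the far edge of the work area. Origin: centre of its underside.
Not all that is in view belongs to the job. Of the things shaped like the probe, the steel one is meant.

How it is judged:
By the outcome, as a careful person would: the job done as asked, in the order asked, and still so for the second after the job is handed in, while the arm keeps its last pose, push and grip.
It also fails if it takes over 64 s, if anything falls off the work surface, if the arm or the gripper's body presses on something with over 40 N, if the wrist force passes 120 N, or if a joint passes its speed limit or range.

## Working session

There is one attempt and no reset: what is moved stays moved. The work goes in short steps, Python scripts to look and compute and a shell command to move; the robot and the scene stay as the last step left them, time stands still between calls to the robot, and variables do not carry over. Pictures are saved under pics/ and viewed, at most 13 in all, crops included, and the job is handed in when it is done.

```bash
mkdir -p pics; cat > h.py <<'E'
import numpy as np, cv2
from workcell import bot, viewer, finder
def K(c):
    f=c["pixels"].shape[0]/2/np.tan(np.radians(c["vfov"])/2); return f
def ray(c,p):
    f=K(c); R=np.array(c["R"]); d=R.T@np.array([(p[0]-c["cx"])/f,(p[1]-c["cy"])/f,1]); return -R.T@np.array(c["t"]),d
def atz(c,p,z):
    o,d=ray(c,p); return o+d*(z-o[2])/d[2]
def proj(c,X):
    v=np.array(c["R"])@np.array(X)+np.array(c["t"]); f=K(c); return v[:2]/v[2]*f+[c["cx"],c["cy"]]
def save(c,n,crop=None,s=1):
    im=c["pixels"][:,:,::-1]
    if crop: im=im[crop[1]:crop[3],crop[0]:crop[2]]
    cv2.imwrite("pics/"+n,cv2.resize(np.ascontiguousarray(im),None,fx=s,fy=s,interpolation=cv2.INTER_CUBIC))
E
python3 - <<'E'
from h import *
np.set_printoptions(precision=3,suppress=True)
Z=dict(kiln=0,port=.15,shutter_knob=.187,holder=0,probe=.005,cup=0,jar=0,brush=0)
cs={}
for n in("scene","top"):
    c=cs[n]=viewer.camera(n); save(c,n+".png")
    print(n,c["vfov"],ray(c,(280,210)))
    for t,z in Z.items():
        for r in finder.mark_of(n,t): print(n,t,round(r["conf"],2),np.round(r["position"]),atz(c,r["position"],z))
im=np.vstack([cs["scene"]["pixels"],cs["top"]["pixels"]])[:,:,::-1]
print(bot.get_obs())
E
```

```text
scene 55.333894391968144 (array([0.847, 0.463, 0.935]), array([-0.299, -0.435, -0.85 ]))
scene kiln 0.7 [246. 166.] [ 0.515 -0.196  0.   ]
scene kiln 0.33 [157. 197.] [ 0.78  -0.244  0.   ]
scene port 0.88 [240. 133.] [ 0.526 -0.193  0.15 ]
scene shutter_knob 0.55 [243. 122.] [ 0.515 -0.193  0.187]
scene shutter_knob 0.52 [282. 289.] [0.682 0.233 0.187]
scene holder 0.95 [325. 276.] [0.534 0.209 0.   ]
scene probe 0.91 [378. 317.] [0.495 0.36  0.005]
scene probe 0.69 [371. 253.] [0.399 0.225 0.005]
scene probe 0.69 [354. 232.] [0.396 0.152 0.005]
scene probe 0.63 [374. 275.] [0.432 0.274 0.005]
scene cup 0.94 [326. 317.] [0.594 0.291 0.   ]
scene cup 0.18 [323. 278.] [0.54  0.208 0.   ]
scene jar 0.68 [283. 289.] [0.639 0.177 0.   ]
scene jar 0.33 [159. 197.] [ 0.777 -0.24   0.   ]
scene brush 0.83 [303. 240.] [ 0.521  0.096 -0.   ]
top 47.05045712818499 (array([0.342, 0.033, 1.32 ]), array([ 0.202, -0.006, -0.979]))
top kiln 0.67 [362. 243.] [ 0.517 -0.2    0.   ]
top port 0.92 [370. 238.] [ 0.51  -0.194  0.15 ]
top shutter_knob 0.81 [374. 234.] [ 0.516 -0.197  0.187]
top shutter_kn
[... 261 characters left out ...]
 0.275 0.005]
top probe 0.49 [158. 255.] [0.492 0.359 0.005]
top cup 0.66 [187. 217.] [0.597 0.284 0.   ]
top jar 0.63 [226. 201.] [0.641 0.174 0.   ]
top jar 0.26 [188. 219.] [0.591 0.281 0.   ]
top brush 0.95 [252. 243.] [0.521 0.101 0.   ]
{'time': 0.9, 'q': array([-67.494,   4.979,  10.079,  95.1  ,   0.001,  90.002]), 'qd': array([-0.081, -0.032,  0.104, -0.113,  0.132, -0.096]), 'joint_efforts': array([  0.001, -52.01 ,  46.485,   0.002,   0.   ,  -0.   ]), 'ee_pos': array([ 0.211, -0.508,  0.231]), 'tcp_rot': array([180.   ,  -0.001,  22.505]), 'wrist_force': array([-0.486,  0.49 ,  0.91 ]), 'torque': array([-0.017,  0.011, -0.025]), 'grasp_force': 0.0, 'opening': 0.08522939907226713}
```

View pics/scene.png

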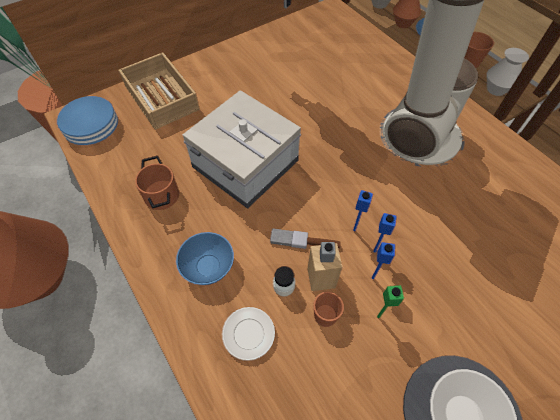

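View pics/top.png

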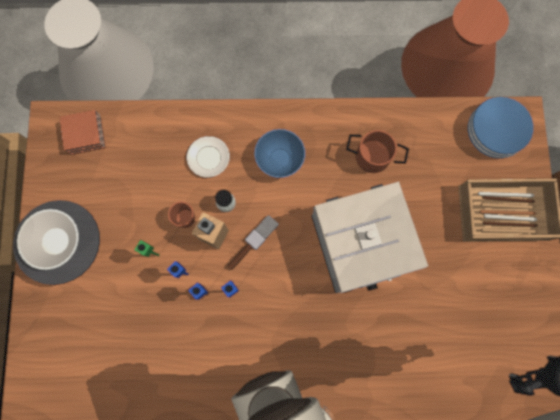

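The scene shows the kiln at (243,145) with its shutter closed and rails along kiln y. The probe lookalikes in the scene picture are blue at (365,200), (388,223) and (386,253), and green at (394,296). All of these stand on the table without a holder. The grey steel probe in the wooden block at (328,252), top view (206,226), is the one I want. I'll check it in a close crop and measure the kiln and holder yaw.

```bash
python3 - <<'E'
from h import *
np.set_printoptions(precision=3,suppress=True)
c=viewer.camera("top"); im=c["pixels"]
g=cv2.cvtColor(im,cv2.COLOR_RGB2GRAY)
m=finder.outline_of("top","kiln")[0]; print(m["extent"])
l=cv2.createLineSegmentDetector().detect(g)[0][:,0]
for a in l:
    mx,my=(a[0]+a[2])/2,(a[1]+a[3])/2
    L=np.hypot(a[0]-a[2],a[1]-a[3])
    if 305<mx<435 and 180<my<295 and L>30:
        p,q=atz(c,a[:2],.152),atz(c,a[2:],.152); d=p-q
        print(np.round(a),p[:2],q[:2],"ang mod90",(np.degrees(np.arctan2(d[1],d[0])))%90)
for n in("scene","top"):
    k=viewer.camera(n)
    for r in finder.outline_of(n,"probe"): 
        print(n,round(r["conf"],2),r["extent"])
a=cv2.resize(im[190:260,180:260],None,fx=5,fy=5,interpolation=2)
b=viewer.camera("scene")["pixels"][215:315,280:350]; b=cv2.resize(b,(245,350),interpolation=2)
cv2.imwrite("pics/crop.png",np.hstack([a,b])[:,:,::-1])
E
```

```text
[368.8, 237.9, 112.6, 111.4]
[341. 292. 427. 266.] [ 0.381 -0.12 ] [ 0.44  -0.328] ang mod90 15.769916662812577
[397. 181. 316. 205.] [ 0.653 -0.269] [ 0.595 -0.064] ang mod90 15.79539473264839
[313. 204. 340. 292.] [ 0.596 -0.057] [ 0.381 -0.117] ang mod90 15.609049455692855
[428. 265. 399. 182.] [ 0.443 -0.331] [ 0.651 -0.272] ang mod90 15.671248487107675
[389. 218. 357. 228.] [ 0.559 -0.244] [ 0.536 -0.163] ang mod90 15.450359930329782
[364. 248. 396. 239.] [ 0.487 -0.179] [ 0.508 -0.257] ang mod90 15.008228730123122
[325. 233. 388. 215.] [ 0.525 -0.085] [ 0.568 -0.242] ang mod90 15.507756899450342
[337. 293. 294. 294.] [ 0.379 -0.108] [ 0.376 -0.007] ang mod90 1.52643126042787
[398. 242. 334. 260.] [ 0.5   -0.262] [ 0.457 -0.105] ang mod90 15.339637568213291
[324. 262. 313. 227.] [ 0.453 -0.08 ] [ 0.539 -0.056] ang mod90 15.477940985336062
scene 0.93 [389.9, 296.3, 24.0, 42.2]
scene 0.75 [383.1, 235.3, 18.1, 25.4]
scene 0.74 [370.3, 260.6, 13.0, 36.4]
scene 0.7 [244.4, 130.3, 28.9, 21.5]
scene 0.66 [350.5, 216.8, 17.7, 24.7]
scene 0.64 [327.4, 251.4, 19.9, 20.5]
top 0.89 [195.6, 250.5, 20.7, 39.4]
top 0.83 [191.2, 282.9, 29.2, 19.7]
top 0.68 [162.6, 256.6, 18.5, 18.6]
top 0.61 [205.8, 224.9, 14.9, 15.5]
top 0.56 [227.6, 264.1, 18.1, 50.6]
```

View pics/crop.png

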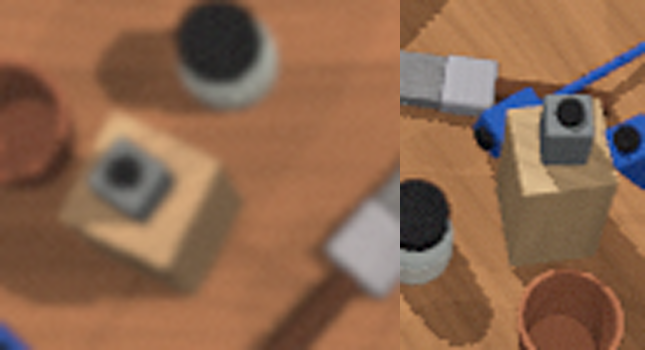

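The crop shows the grey steel head upright in the pale block, at about (125,175) in the left crop. The blue lookalikes have toppled over and now lie near the block. First I'll move over the kiln.

```bash
python3 -m inch '[[[0,50,-16.5,-14,0,0,0],[0,50,-16.5,-14,0,0,0],[0,50,-16.5,-14,0,0,0],[0,50,-16.5,-14,0,0,0],[0,50,-16.5,-14,0,0,0],[0,50,-16.5,0,0,0,0],[0,50,-16.5,0,0,0,0],[0,46,-17,0,0,0,6.9]]]'; python3 -m inch '[[[0,0,0,0,0,0,0],[0,0,0,0,0,0,0]]]'
python3 - <<'E'
from h import *
np.set_printoptions(precision=3,suppress=True)
o=bot.get_obs(); print(o['ee_pos'],o['tcp_rot'])
cs=[viewer.camera("wrist"),viewer.camera("top"),viewer.camera("scene")]
save(cs[0],"w1.png")
cv2.imwrite("pics/ts1.png",np.hstack([c["pixels"][150:330,130:430] for c in cs[1:]])[:,:,::-1])
for n,c in zip(("wrist","top"),cs):
  for t,z in dict(kiln=0,port=.15,shutter_knob=.187).items():
    for r in finder.mark_of(n,t)[:2]: print(n,t,round(r["conf"],2),np.round(r["position"]),atz(c,r["position"],z))
E
```

```text
time: 2.25
ee_pos: [0.5269, -0.2328, 0.3012]
tcp_rot: [180.0, -0.0, 15.5]
wrist_force: [0.0, -0.8, -0.1]
opening: -0.0
grasp_force: 0.0
time: 2.5
ee_pos: [0.5255, -0.2341, 0.3012]
tcp_rot: [180.0, 0.0, 15.7]
wrist_force: [-0.3, -0.4, -0.3]
opening: 0.0004
grasp_force: 0.0
[ 0.526 -0.234  0.301] [179.999   0.023  15.688]
wrist kiln 0.74 [255. 169.] [ 0.519 -0.195  0.   ]
wrist port 0.96 [246. 197.] [ 0.515 -0.199  0.15 ]
wrist shutter_knob 0.73 [234. 205.] [ 0.514 -0.193  0.187]
top kiln 0.95 [361. 243.] [ 0.518 -0.198  0.   ]
top kiln 0.51 [254. 242.] [0.524 0.096 0.   ]
top port 0.69 [369. 236.] [ 0.516 -0.192  0.15 ]
top shutter_knob 0.62 [370. 233.] [ 0.518 -0.189  0.187]
```

View pics/w1.png

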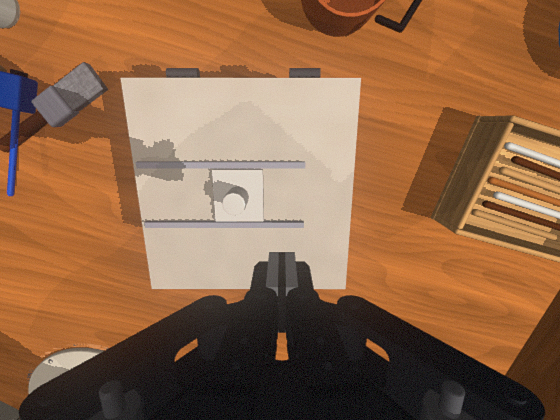

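View pics/ts1.png

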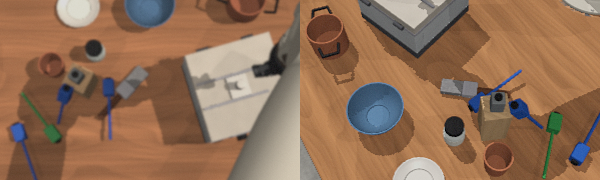

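The wrist view shows the shutter square at (238,195) and the knob at (234,204). The fingers are in line behind it, on the kiln's -y side. Next I'll descend and push.

```bash
python3 -m inch '[[[0,0,0,45,0,0,0],[0,0,0,45,0,0,0],[0,0,0,35,0,0,0],[0,0,0,10,0,0,0],[0,0,0,0,0,0,0],[0,0,-8,0,0,0,0],[0,0,-8,0,0,0,0],[0,0,-8,0,0,0,0]]]' && python3 -m inch '[[[0,0,-9,0,0,0,0],[0,0,-9,0,0,0,0],[0,0,-9,0,0,0,0],[0,0,-9,0,0,0,0],[0,0,-6,0,0,0,0],[0,0,-4,0,0,0,0],[0,0,-2,0,0,0,0],[0,0,0,0,0,0,0]]]'
```

```text
time: 3.95
ee_pos: [0.5194, -0.2106, 0.1672]
tcp_rot: [179.9, -0.1, 15.6]
wrist_force: [1.4, -1.4, 1.4]
opening: -0.0001
grasp_force: 0.9
time: 4.95
ee_pos: [0.5061, -0.1646, 0.1661]
tcp_rot: [-180.0, 0.0, 15.6]
wrist_force: [0.2, -1.0, 0.1]
opening: 0.0001
grasp_force: 0.0
```

```bash
python3 -m inch '[[[0,0,-4,0,0,0,0],[0,0,-3,0,0,0,0],[0,0,-2,0,0,0,0],[0,0,0,0,0,0,0]]]'; python3 -m inch '[[[0,0,-2,0,0,0,0],[0,0,-2,0,0,0,0],[0,0,0,0,0,0,0]]]'
python3 - <<'E'
from h import *
np.set_printoptions(precision=3,suppress=True)
for n in ("wrist","top"):
  c=viewer.camera(n)
  for t,z in dict(port=.15,shutter_knob=.187).items():
    for r in finder.mark_of(n,t)[:2]: print(n,t,round(r["conf"],2),np.round(r["position"]),atz(c,r["position"],z))
  save(c,n+"2.png")
E
```

```text
time: 5.45
ee_pos: [0.5037, -0.1559, 0.1662]
tcp_rot: [-180.0, 0.0, 15.6]
wrist_force: [0.0, -0.7, -0.2]
opening: 0.0001
grasp_force: 0.1
time: 5.82
ee_pos: [0.5031, -0.1536, 0.1663]
tcp_rot: [179.8, 0.0, 15.6]
wrist_force: [1.9, -10.0, -1.8]
opening: -0.0005
grasp_force: 5.0
wrist port 0.56 [362. 250.] [ 0.517 -0.199  0.15 ]
wrist shutter_knob 0.94 [229. 284.] [ 0.497 -0.129  0.187]
top port 0.28 [210. 234.] [0.523 0.198 0.15 ]
top port 0.28 [207. 155.] [0.727 0.209 0.15 ]
top shutter_knob 0.6 [343. 238.] [ 0.506 -0.123  0.187]
```

View pics/wrist2.png

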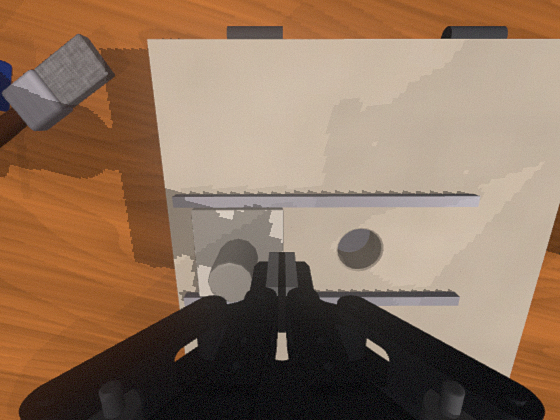

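The wrist view shows the shutter against its stop, with the knob at (229,284), and the open hole at (360,249). The 10 N reading confirms the stop. Now I'll back off, lift and go over the holder.

```bash
python3 -m inch '[[[0,0,6,0,0,0,0],[0,0,2,-20,0,0,0],[0,0,0,-50,0,0,0],[0,0,0,-50,0,0,0],[30,0,-10,-34,0,0,0],[70,12,-50,0,0,0,0],[70,12,-50,0,0,0,0],[70,12,-50,0,0,0,0]]]' && python3 -m inch '[[[70,12,-50,0,0,0,0],[70,12,-50,0,0,0,0],[70,12,-50,0,0,0,0],[70,7,-48,0,0,0,0],[70,0,0,0,0,0,0],[70,0,0,0,0,0,0]]]'
python3 - <<'E'
from h import *
np.set_printoptions(precision=3,suppress=True)
o=bot.get_obs(); print(o['ee_pos'],o['tcp_rot'],o['opening'])
for n in ("wrist","top"):
  c=viewer.camera(n); save(c,n+"3.png")
  for t,z in dict(holder=0,probe=.005).items():
    for r in finder.mark_of(n,t)[:5]: print(n,t,round(r["conf"],2),np.round(r["position"]),atz(c,r["position"],z))
  for r in finder.outline_of(n,"probe")[:5]: print(n,"out",round(r["conf"],2),r["extent"],atz(c,r["extent"][:2],.165))
  if n=="wrist":
    l=cv2.createLineSegmentDetector().detect(cv2.cvtColor(c["pixels"],cv2.COLOR_RGB2GRAY))[0][:,0]
    for a in l:
      p,q=atz(c,a[:2],.17),atz(c,a[2:],.17); d=p-q
      if np.hypot(*(((p+q)/2)[:2]-[.54,.207]))<.04 and np.linalg.norm(d)>.018: print(np.round(a),p[:2],q[:2],np.degrees(np.arctan2(d[1],d[0]))%90)
E
```

```text
time: 7.12
ee_pos: [0.4963, 0.0054, 0.3204]
tcp_rot: [-180.0, -0.0, 15.6]
wrist_force: [0.6, 0.9, -0.2]
opening: 0.0598
grasp_force: 0.0
time: 7.88
ee_pos: [0.4947, 0.1722, 0.3207]
tcp_rot: [-178.5, 0.0, 18.4]
wrist_force: [-0.3, -0.8, 0.9]
opening: 0.0596
grasp_force: 0.0
[0.495 0.172 0.321] [-178.519    0.035   18.44 ] 0.059611812997635176
wrist holder 0.88 [278. 130.] [0.547 0.203 0.   ]
wrist probe 0.96 [213. 181.] [0.441 0.277 0.005]
wrist probe 0.78 [275. 132.] [0.543 0.207 0.005]
wrist probe 0.73 [160. 261.] [0.273 0.33  0.005]
wrist probe 0.7 [456.  20.] [0.759 0.022 0.005]
wrist probe 0.67 [159. 109.] [0.52  0.381 0.005]
wrist out 0.83 [147.1, 209.3, 32.9, 106.1] [0.432 0.307 0.165]
wrist out 0.65 [267.8, 137.7, 37.2, 43.5] [0.544 0.207 0.165]
wrist out 0.65 [188.4, 160.1, 53.6, 106.2] [0.497 0.277 0.165]
wrist out 0.65 [312.9, 186.2, 41.1, 110.0] [0.512 0.148 0.165]
[269.  95. 233. 135.] [0.581 0.217] [0.536 0.24 ] 63.6314041271781
[272. 172. 310. 135.] [0.514 0.193] [0.56 0.17] 63.55651585832868
[274. 116. 289. 136.] [0.565 0.207] [0.552 0.188] 56.473244144741344
[310. 135. 271.  95.] [0.559 0.169] [0.582 0.216] 63.72138405689033
[255. 159. 234. 180.] [0.521 0.212] [0.494 0.227] 61.62659635577715
[287. 142. 269. 157.] [0.546 0.187] [0.527 0.2  ] 56.49790058212706
[220. 154. 235. 140.] [0.514 0.247] [0.532 0.237] 61.07974087537602
[287. 138. 272. 118.] [0.55  0.189] [0.563 0.209] 56.94284928517625
[303. 162. 310. 138.] [0.533 0.167] [0.557 0.168] 3.126836146677391
[250. 135. 265. 154.] [0.541 0.224] [0.529 0.205] 57.71152006115386
[268. 154. 285. 140.] [0.529 0.202] [0.547 0.19 ] 56.231856373026886
top out 0.78 [154.9, 303.6, 28.7, 56.7] [0.358 0.322 0.165]
top out 0.64 [237.8, 241.9, 16.2, 32.9] [0.502 0.128 0.165]
```

View pics/wrist3.png

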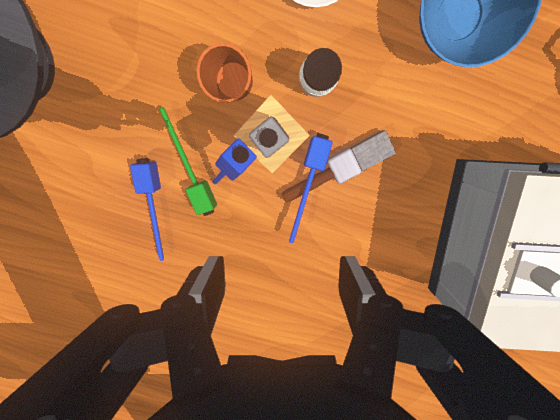

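The wrist view shows the steel head at (268,137) in its block, and the green and blue lookalikes down on the table. One blue at (238,158) is leaning on or near the block, so I'll check its height before the approach.

```bash
python3 - <<'E'
from h import *
np.set_printoptions(precision=3,suppress=True)
o=bot.get_obs(); print(o['ee_pos'],o['tcp_rot'],o['q'])
A=[];B=[]
for n,(x0,y0,x1,y1) in dict(wrist=(215,135,258,178),scene=(336,240,362,272)).items():
  c=viewer.camera(n); h=cv2.cvtColor(c["pixels"],cv2.COLOR_RGB2HSV)[y0:y1,x0:x1]
  m=((h[...,0]>105)&(h[...,0]<130)&(h[...,1]>150)).astype(np.uint8)
  m=cv2.morphologyEx(m,cv2.MORPH_OPEN,np.ones((7,7),np.uint8) if n=="wrist" else np.ones((5,5),np.uint8))
  ys,xs=np.nonzero(m); p=(xs.mean()+x0,ys.mean()+y0); print(n,p,len(xs))
  s,d=ray(c,p); d/=np.linalg.norm(d); P=np.eye(3)-np.outer(d,d); A.append(P);B.append(P@s)
  save(c,n+"4.png")
X=np.linalg.solve(sum(A),sum(B)); print("blue head",X,[np.linalg.norm(a@X-b) for a,b in zip(A,B)])
E
```

```text
[0.495 0.173 0.321] [-178.509    0.012   18.483] [ 18.428   4.485  19.721 105.249   1.491 179.945]
wrist (np.float64(234.0), np.float64(161.0)) 98
scene (np.float64(350.35960591133005), np.float64(260.2068965517241)) 203
blue head [0.502 0.24  0.114] [np.float64(3.077222488453092e-05), np.float64(3.077222488453262e-05)]
```

```bash
python3 -m inch '[[[70,0,0,0,0,0,-10],[70,0,0,0,0,0,-10.6],[70,0,0,0,0,0,-10.6],[70,0,0,0,0,0,-10.6],[70,0,0,0,0,0,-10.6],[70,0,0,0,0,0,-10.6],[70,0,0,0,0,0,-10.6],[70,0,0,0,0,0,-10.6]]]'; python3 -m inch '[[[70,0,0,0,0,0,-10.6],[70,0,0,0,0,0,-10.6],[70,0,0,0,0,0,-10.6],[70,0,0,0,0,0,-10.6],[70,0,0,0,0,0,0],[70,0,0,0,0,0,0]]]'
python3 - <<'E'
from h import *
print(bot.get_obs()['q'])
E
```

```text
time: 9.38
ee_pos: [0.4946, 0.173, 0.3207]
tcp_rot: [-179.8, -1.5, 103.1]
wrist_force: [1.0, -0.0, -0.6]
opening: 0.0598
grasp_force: 0.0
time: 10.12
ee_pos: [0.4946, 0.173, 0.3207]
tcp_rot: [179.1, -1.2, 144.9]
wrist_force: [0.0, 1.0, -0.3]
opening: 0.0596
grasp_force: 0.0
[ 18.46837736   4.50138967  19.72497176 105.24414031   1.49149124
  53.5788715 ]
```

```bash
cat >> h.py <<'E'
from scipy.spatial.transform import Rotation as Rn
def delta(pos,rpy):
    o=bot.get_obs(); R=Rn.from_euler('xyz',o['tcp_rot'],degrees=True); T=Rn.from_euler('xyz',rpy,degrees=True)
    print("shift before turn mm",np.round(R.inv().apply(np.array(pos)-o['ee_pos'])*1000,1),"after turn",np.round(T.inv().apply(np.array(pos)-o['ee_pos'])*1000,1),"turn",np.round((R.inv()*T).as_rotvec(degrees=True),2))
E
python3 -c "
from h import *
delta([.5445,.206,.2],[180,0,146.8])"
```

```text
shift before turn mm [-24.4  53.9 121. ] after turn [-23.7  54.9 120.7] turn [ 0.89 -1.2  -1.91]
```

```bash
python3 -m inch '[[[70,0,0,0,0.9,-1.2,-1.9],[70,-12,27.5,0,0,0,0],[70,-11.7,27.4,0,0,0,0],[70,0,0,40,0,0,0],[70,0,0,30,0,0,0],[70,0,0,0,0,0,0],[70,0,0,0,0,0,0]]]'
python3 - <<'E'
from h import *
np.set_printoptions(precision=3,suppress=True)
c=viewer.camera("wrist"); save(c,"wrist5.png")
for r in finder.outline_of("wrist","probe")[:4]: print(r["conf"],r["extent"],atz(c,r["extent"][:2],.165))
for r in finder.mark_of("wrist","holder")[:2]: print(r["conf"],r["position"],atz(c,r["position"],0))
l=cv2.createLineSegmentDetector().detect(cv2.cvtColor(c["pixels"],cv2.COLOR_RGB2GRAY))[0][:,0]
for a in l:
  p,q=atz(c,a[:2],.17),atz(c,a[2:],.17); d=p-q
  if np.hypot(*(((p+q)/2)[:2]-[.545,.206]))<.03 and np.linalg.norm(d)>.018: print(np.round(a),p[:2],q[:2],np.degrees(np.arctan2(d[1],d[0]))%90)
delta([.5445,.206,.136],[180,0,146.8])
E
```

```text
time: 11.0
ee_pos: [0.5445, 0.2063, 0.2522]
tcp_rot: [180.0, 0.1, 147.0]
wrist_force: [0.7, -0.9, 0.9]
opening: 0.0596
grasp_force: 0.0
0.93 [322.6, 59.6, 135.6, 65.4] [0.462 0.294 0.165]
0.91 [286.9, 128.8, 35.1, 103.1] [0.488 0.247 0.165]
0.87 [351.4, 15.7, 48.2, 29.6] [0.449 0.324 0.165]
0.75 [283.8, 214.4, 37.9, 46.0] [0.543 0.209 0.165]
0.92 [281.5, 177.8] [0.543 0.206 0.   ]
[263. 217. 267. 192.] [0.534 0.194] [0.519 0.208] 48.596349684066105
[267. 189. 294. 190.] [0.517 0.21 ] [0.529 0.227] 54.477674132884786
[299. 203. 267. 202.] [0.54  0.225] [0.526 0.204] 55.0757429558288
[298. 233. 299. 206.] [0.562 0.21 ] [0.542 0.224] 55.23735102647268
[267. 206. 267. 232.] [0.528 0.202] [0.547 0.19 ] 56.14897706526304
shift before turn mm [  0.2  -0.6 116.3] after turn [  0.   -0.4 116.3] turn [0.1  0.09 0.22]
```

View pics/wrist5.png

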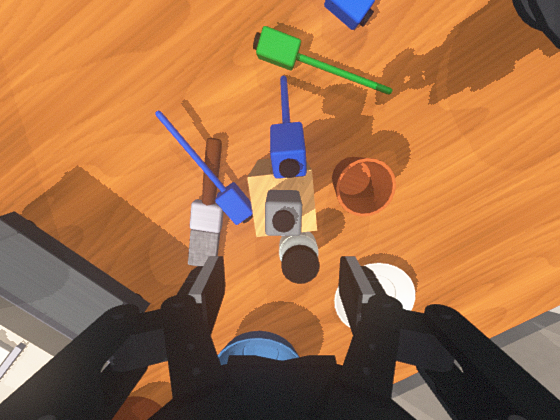

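The wrist view shows the steel head at (284,213), centred between the fingers. The leaning blue at (288,155) is clear of the line on which they close. Now I'll descend and grip.

```bash
python3 -m inch '[[[70,0,-0.5,35,0,0,0.9],[70,0,0,35,0,0,0],[70,0,0,26,0,0,0],[70,0,0,14,0,0,0],[70,0,0,6,0,0,0],[70,0,0,0,0,0,0],[20,0,0,0,0,0,0],[20,0,0,0,0,0,0]]]' 40; python3 -m inch '[[[20,0,0,0,0,0,0],[20,0,0,0,0,0,0],[20,0,0,0,0,0,0],[20,0,0,0,0,0,0]]]' 40
```

```text
time: 12.15
ee_pos: [0.5446, 0.2059, 0.1357]
tcp_rot: [179.9, 0.1, 146.1]
wrist_force: [0.9, 1.1, 2.9]
opening: 0.0295
grasp_force: 39.9
time: 12.65
ee_pos: [0.5446, 0.2059, 0.1357]
tcp_rot: [179.9, 0.1, 146.1]
wrist_force: [-0.3, 1.1, 6.5]
opening: 0.0295
grasp_force: 40.5
```

```bash
python3 -m inch '[[[20,0,0,-5,0,0,0],[20,0,0,-15,0,0,0],[20,0,0,-25,0,0,0],[20,0,0,-25,0,0,0],[20,0,0,-25,0,0,0],[20,0,0,-25,0,0,0],[20,0,0,-25,0,0,0],[20,0,0,-25,0,0,0]]]'; python3 -m inch '[[[20,0,0,-25,0,0,0],[20,0,0,-15,0,0,0],[20,0,0,-6,0,0,0],[20,0,0,0,0,0,0],[20,0,0,0,0,0,0]]]'
python3 - <<'E'
from h import *
np.set_printoptions(precision=3,suppress=True)
for n in("wrist","scene"):
  c=viewer.camera(n); save(c,n+"6.png")
  for r in finder.mark_of(n,"probe")[:6]: print(n,r["conf"],r["position"],atz(c,r["position"],.22))
o=bot.get_obs(); print(o['q'],o['ee_pos'])
c=viewer.camera("scene"); print(proj(c,[.5445,.206,.22]),proj(c,[.5445,.206,.35]))
delta([.44,-.08,.352],[180,0,146.1]); delta([.516,-.195,.352],[180,0,146.1])
E
```

```text
time: 13.65
ee_pos: [0.5439, 0.2056, 0.3063]
tcp_rot: [180.0, 0.0, 146.1]
wrist_force: [0.3, -0.3, -1.7]
opening: 0.0297
grasp_force: 39.7
time: 14.28
ee_pos: [0.544, 0.2057, 0.35]
tcp_rot: [-179.9, -0.0, 146.1]
wrist_force: [0.3, -0.4, -1.6]
opening: 0.0299
grasp_force: 39.7
wrist 0.9 [368.8, 94.9] [0.505 0.322 0.22 ]
wrist 0.75 [186.4, 113.7] [0.429 0.181 0.22 ]
wrist 0.59 [281.1, 203.4] [0.543 0.205 0.22 ]
scene 0.82 [329.7, 233.0] [0.543 0.199 0.22 ]
scene 0.81 [372.4, 328.5] [0.598 0.393 0.22 ]
scene 0.79 [347.4, 222.9] [0.498 0.2   0.22 ]
scene 0.66 [374.4, 275.6] [0.529 0.319 0.22 ]
scene 0.62 [430.6, 256.9] [0.412 0.35  0.22 ]
[ 20.716  14.846  35.108 110.302  -0.009  54.593] [0.544 0.206 0.35 ]
[331.304 236.014] [339.829 200.742]
shift before turn mm [ -72.9 -295.1   -1.5] after turn [ -73.  -295.1   -1.6] turn [-0.03 -0.01  0.02]
shift before turn mm [-200.1 -348.3   -1.5] after turn [-200.3 -348.2   -1.6] turn [-0.03 -0.01  0.02]
```

View pics/scene6.png

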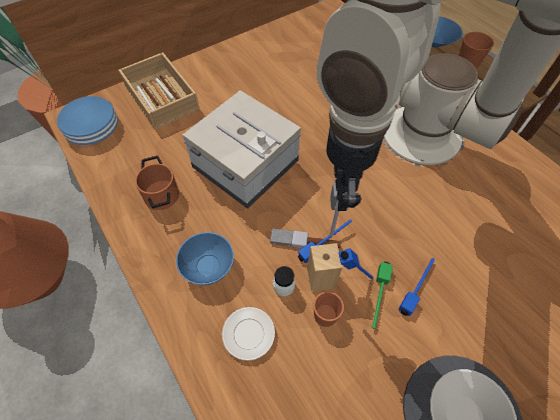

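The scene view shows the steel probe held upright at (335,220), the empty holder and the open peephole at (241,131). Now I'll carry it over the kiln.

```bash
python3 -m inch '[[[20,-6,-10,0,0,0,0],[20,-14,-25,0,0,0,0],[20,-20,-35,0,0,0,0],[20,-20,-35,0,0,0,0],[20,-20,-35,0,0,0,0],[20,-20,-35,0,0,0,0],[20,-20,-35,0,0,0,0],[20,-20,-35,0,0,0,0]]]'; python3 -m inch '[[[20,-20,-35,0,0,0,0],[20,-20,-34,0,0,0,0],[20,-13,-22,0,0,0,0],[20,-7,-12,0,0,0,0],[20,0,0,0,0,0,0],[20,0,0,0,0,0,0],[20,0,0,0,0,0,0],[20,0,0,0,0,0,0]]]'
python3 - <<'E'
from h import *
np.set_printoptions(precision=3,suppress=True)
ims=[]
for n in("wrist","scene","top"):
  c=viewer.camera(n); save(c,n+"7.png")
  for r in finder.mark_of(n,"port")[:2]: print(n,"port",r["conf"],r["position"],atz(c,r["position"],.15))
  for r in finder.mark_of(n,"probe")[:6]: 
     X=atz(c,r["position"],.22)
     if np.hypot(X[0]-.516,X[1]+.195)<.06: print(n,"probe",r["conf"],r["position"],X)
  p=proj(c,[.516,-.195,.18]).astype(int); x,y=max(p[0]-45,0),max(p[1]-60,0)
  ims.append(cv2.resize(c["pixels"][y:y+120,x:x+90],(400//2*1+60,346),interpolation=2)); print(n,"crop",x,y)
cv2.imwrite("pics/trio7.png",np.hstack(ims)[:,:,::-1])
o=bot.get_obs(); print(o['tcp_rot'],o['ee_pos'],o['q'])
E
```

```text
time: 15.52
ee_pos: [0.5231, -0.0776, 0.3509]
tcp_rot: [-180.0, 0.0, 146.1]
wrist_force: [0.4, 1.4, -2.0]
opening: 0.0295
grasp_force: 39.8
time: 16.52
ee_pos: [0.5163, -0.1941, 0.3509]
tcp_rot: [-180.0, 0.0, 146.2]
wrist_force: [-0.7, 0.3, -1.5]
opening: 0.0292
grasp_force: 39.9
wrist port 0.56 [281.4, 189.9] [ 0.519 -0.197  0.15 ]
wrist probe 0.58 [281.5, 203.5] [ 0.516 -0.195  0.22 ]
wrist crop 236 133
scene port 0.61 [239.4, 132.3] [ 0.526 -0.197  0.15 ]
scene port 0.43 [320.5, 281.1] [0.599 0.252 0.15 ]
scene probe 0.79 [240.8, 112.2] [ 0.517 -0.193  0.22 ]
scene crop 196 63
top port 0.97 [369.1, 237.1] [ 0.513 -0.192  0.15 ]
top probe 0.72 [374.1, 230.7] [ 0.517 -0.191  0.22 ]
top crop 327 173
[-179.992    0.005  146.119] [ 0.516 -0.195  0.351] [-20.661  10.195  29.618 109.42   -0.009  13.219]
```

View pics/trio7.png

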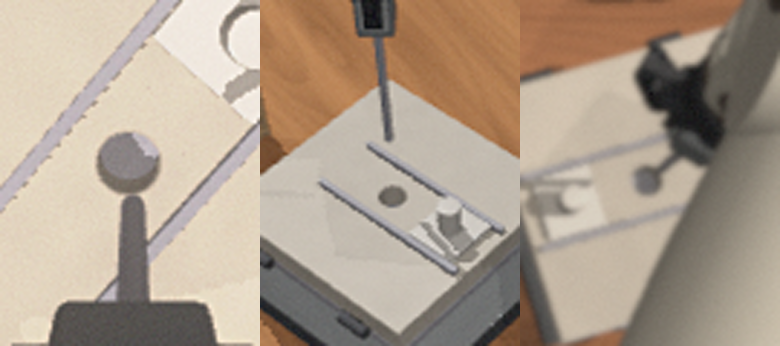

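The trio shows the open hole under the rod. In the wrist view the hole is at about (280.3,189.1) and the tip at (282,201). In the scene view they are at (242,131) and (240.3,110.9).

```bash
python3 - <<'E'
from h import *
np.set_printoptions(precision=4,suppress=True)
w=viewer.camera("wrist"); s=viewer.camera("scene"); t=viewer.camera("top")
def ell(c,X,r,n):
  g=cv2.cvtColor(c["pixels"],cv2.COLOR_RGB2GRAY); p=proj(c,X); x,y=np.round(p).astype(int)-r
  a=g[y:y+2*r,x:x+2*r]; m=(a<165 if n!="s" else a<150).astype(np.uint8)
  if n=="t": m=(a<140).astype(np.uint8)
  th,m=cv2.threshold(a,0,1,cv2.THRESH_BINARY_INV+cv2.THRESH_OTSU)
  k,lab,st,ce=cv2.connectedComponentsWithStats(m)
  i=1+np.argmin(np.linalg.norm(ce[1:]-r,axis=1)); q=ce[i]+[x,y]
  print(n,"thr",th,"centroid",q,st[i],"->",atz(c,q,.15))
ell(w,[.516,-.195,.15],14,"w"); ell(s,[.516,-.195,.15],9,"s"); ell(t,[.516,-.195,.15],9,"t")
print("given",atz(w,(280.3,189.1),.15),atz(s,(242,131),.15))
# tip triangulated
A=[];B=[]
for c,p in((w,(282,201.5)),(s,(240.3,110.9))):
  o,d=ray(c,p); d/=np.linalg.norm(d); P=np.eye(3)-np.outer(d,d);A.append(P);B.append(P@o)
print("tip",np.linalg.solve(sum(A),sum(B)), "tip px if at TCP xy:",proj(w,[.5163,-.195,.22]),proj(s,[.5163,-.195,.22]))
E
```

```text
w thr 166.0 centroid [279.845  189.8801] [  2   6  22  22 342] -> [ 0.5175 -0.1988  0.15  ]
s thr 147.0 centroid [241.4912 130.8246] [ 3  5 10  8 57] -> [ 0.5183 -0.1981  0.15  ]
t thr 145.0 centroid [371.9143 234.0762] [  5   0  13  14 105] -> [ 0.5203 -0.1996  0.15  ]
given [ 0.517  -0.1979  0.15  ] [ 0.5175 -0.1969  0.15  ]
tip [ 0.5156 -0.1949  0.2216] tip px if at TCP xy: [282.086  203.2109] [240.6712 111.6217]
```

```bash
python3 -m inch '[[[20,-2.8,-1.7,0,0,0,0],[20,0,0,6,0,0,0],[20,0,0,9,0,0,0],[20,0,0,10,0,0,0],[20,0,0,10,0,0,0],[20,0,0,10,0,0,0],[20,0,0,8,0,0,0],[20,0,0,5,0,0,0]]]';python3 -m inch '[[[20,0,0,0,0,0,0],[20,0,0,0,0,0,0],[20,0,0,0,0,0,0]]]'
python3 - <<'E'
from h import *
w=viewer.camera("wrist"); s=viewer.camera("scene"); t=viewer.camera("top"); ims=[]
for n,c in zip("wst",(w,s,t)):
  p=np.round(proj(c,[.517,-.198,.155])).astype(int); x,y=p-[26,32]; print(n,x,y)
  ims.append(cv2.resize(c["pixels"][y:y+64,x:x+52],(260,320),interpolation=2))
cv2.imwrite("pics/trio8.png",np.hstack(ims)[:,:,::-1])
print("pred hole/tip px",[ (np.round(proj(c,[.5173,-.198,.15]),1),np.round(proj(c,[.5173,-.198,.162]),1)) for c in (w,s,t)])
E
```

```text
time: 18.12
ee_pos: [0.5175, -0.1976, 0.2922]
tcp_rot: [-180.0, -0.0, 146.1]
wrist_force: [0.2, -0.4, -0.3]
opening: 0.0296
grasp_force: 39.8
time: 18.5
ee_pos: [0.5176, -0.1977, 0.2931]
tcp_rot: [-180.0, 0.0, 146.1]
wrist_force: [-0.6, 0.5, -1.0]
opening: 0.0296
grasp_force: 39.8
w 256 168
s 216 97
t 346 203
pred hole/tip px [(array([281.8, 199.4]), array([281.8, 202.6])), (array([241.8, 130.7]), array([241.5, 127.5])), (array([371.3, 235.3]), array([372.3, 234.6]))]
```

View pics/trio8.png

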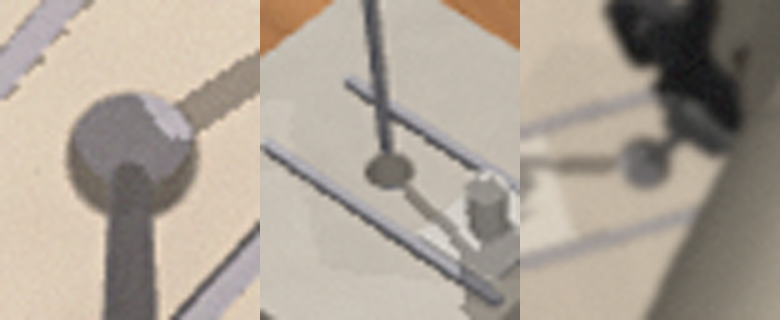

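The tip is centred over the hole to within about 1 mm: in the wrist crop the hole is at (133,156) and the rod at column 130, and the scene view agrees with the prediction. I'll lower it slowly.

```bash
for i in 1; do python3 -m inch '[[[20,0,0,2,0,0,0],[20,0,0,4,0,0,0],[20,0,0,4,0,0,0],[20,0,0,4,0,0,0],[20,0,0,4,0,0,0],[20,0,0,4,0,0,0],[20,0,0,3,0,0,0],[20,0,0,0,0,0,0]]]'; done
python3 -m inch '[[[20,0,0,2,0,0,0],[20,0,0,4,0,0,0],[20,0,0,4,0,0,0],[20,0,0,4,0,0,0],[20,0,0,4,0,0,0],[20,0,0,4,0,0,0],[20,0,0,3,0,0,0],[20,0,0,0,0,0,0]]]'
python3 -m inch '[[[20,0,0,3,0,0,0],[20,0,0,4,0,0,0],[20,0,0,4,0,0,0],[20,0,0,4,0,0,0],[20,0,0,4,0,0,0],[20,0,0,2,0,0,0],[20,0,0,1,0,0,0],[20,0,0,0,0,0,0]]]'
python3 - <<'E'
from h import *
w=viewer.camera("wrist"); s=viewer.camera("scene"); t=viewer.camera("top"); ims=[]
for n,c in zip("wst",(w,s,t)):
  p=np.round(proj(c,[.517,-.198,.155])).astype(int); x,y=p-[26,32]; print(n,x,y)
  ims.append(cv2.resize(c["pixels"][y:y+64,x:x+52],(260,320),interpolation=2))
cv2.imwrite("pics/trio9.png",np.hstack(ims)[:,:,::-1])
print("pred hole px",[np.round(proj(c,[.5176,-.1977,.15]),1) for c in (w,s,t)])
E
```

```text
time: 19.65
ee_pos: [0.5175, -0.1976, 0.2675]
tcp_rot: [-180.0, -0.0, 146.1]
wrist_force: [0.4, 0.8, -0.8]
opening: 0.0295
grasp_force: 39.8
time: 20.65
ee_pos: [0.5174, -0.1976, 0.2425]
tcp_rot: [-180.0, -0.0, 146.1]
wrist_force: [-0.3, 0.2, -2.2]
opening: 0.0296
grasp_force: 39.8
time: 21.65
ee_pos: [0.5176, -0.1977, 0.2208]
tcp_rot: [-180.0, 0.0, 146.1]
wrist_force: [0.6, 0.5, -1.3]
opening: 0.0296
grasp_force: 39.8
w 256 194
s 216 97
t 346 203
pred hole px [array([282.5, 223.9]), array([241.8, 130.8]), array([371.2, 235.2])]
```

View pics/trio9.png

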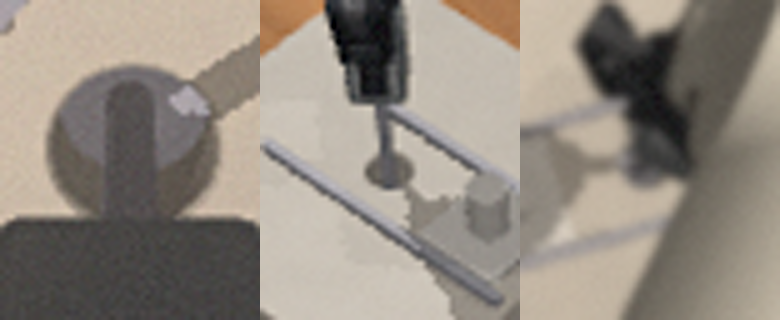

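The probe is inside the hole. Both views put the rod about 1.2 mm off along tool x and 0.4 mm along tool y, so I'll nudge it and settle.

```bash
python3 -m inch '[[[20,0.6,0.2,0,0,0,0],[20,0.6,0.2,0.3,0,0,0],[20,0,0,0,0,0,0],[20,0,0,0,0,0,0],[20,0,0,0,0,0,0],[20,0,0,0,0,0,0],[20,0,0,0,0,0,0],[20,0,0,0,0,0,0]]]'
python3 - <<'E'
from h import *
s=viewer.camera("scene");t=viewer.camera("top")
print([ (r["conf"],atz(t,r["position"],.187)) for r in finder.mark_of("top","shutter_knob")[:2]])
o=bot.get_obs(); print(o['ee_pos'],o['qd'],o['wrist_force'],o['opening'])
print(bot.job_done())
E
```

```text
time: 22.8
ee_pos: [0.5168, -0.1967, 0.2204]
tcp_rot: [-180.0, 0.0, 146.1]
wrist_force: [0.5, -0.2, -2.1]
opening: 0.0298
grasp_force: 39.8
[(0.62, array([ 0.49684351, -0.12610965,  0.187     ]))]
[ 0.51676288 -0.19666167  0.22044439] [ 0.02055041 -0.01603784  0.07580276  0.03829588 -0.06285665  0.02483374] [-0.00299095 -0.49871907 -1.14862052] 0.029396588065858088
the job is handed in; nothing more can be done
None
```

The job is handed in at about 23 s: the shutter is open against its stop, and the steel probe is held still and upright in the peephole, centred to roughly 1 mm by the cameras, with its tip about 6 cm below the lid top. I saw no sign of it touching the kiln. The blue and green lookalikes toppled by themselves before the arm first moved.

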